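# Charge the empty tin on the sprung filling pad

### The job

Take the empty tin (the one without a spout) out of the rack and, keeping it upright and gripped, press it down between the guide cheeks of the filling station, seated flat in the sprung pad, until the pad is fully depressed; hold it there for about a second. The cheeks leave no room for fingers beside the tin's narrow ends and the rack none beside its broad faces, so put it down on the way and take it the other way round. Finally stand the tin upright, wholly on the round rubber mat, let it go, and leave everything else where it is.

Things in the scene. Friction and masses are not known exactly. Their poses are not given: they have to be found in the camera images.
- tin: the empty tin to be filled: flat-sided metal can with a flat top and no spout, 60 long (its x) by 40 wide (its y) by 100 high (z), 0.18 to 0.35 kg; origin at the centre of its underside. Stands in one of the rack's three bays, long axis along the rack's x. Narrow ends: faces at x = +-30; broad faces: y = +-20
- spout_tin_a: bystander: a full tin of the same size (60 x 40 x 100) in the rack, with a black conical spout 28 wide and 18 high on top; origin at the centre of its underside, axes as the tin's
- spout_tin_b: bystander: a second full tin with a spout, like spout_tin_a
- rack: fixed steel rack, origin at the centre of its underside. Floor plate 70 (x) by 156 (y), 6 thick; four walls 56 long (x), 6 thick, up to z = 106 (as high as the tins), at y = -75, -25, 25, 75, leaving three bays 44 wide at y = -50, 0, 50, open above and at both x ends. A tin here can be gripped only by its narrow ends (60 across, fingers closing along the rack's x); lift it straight up
- station: fixed filling station, origin at the centre of its underside. Base 110 (x) by 120 (y), 34 high; sprung pad in the middle; two upright guide cheeks 50 long (x), 8 thick, inner faces at y = -34 and +34, tops at z = 140; open to +x and -x. The tin goes in with its long axis along the station's y, gripped by its broad faces (fingers closing along the station's x)
- pad_top (a point): centre of the top surface of the sprung pad, moving with it; 55 above the bench when up, 40 when fully down; axes as the station's. The pad is 62 along y between the cheeks, with a 6 high lip along each x side and 48 between the lips, so that only the tin's 40 mm width fits
- pad (a joint): travel of the sprung pad in m: 0 up, 0.015 fully down; it needs about 5 N to start and 13.5 N to be fully down, and springs back
- mat: fixed round black rubber mat on the bench, diameter 130, 4 thick; origin at the centre of its underside
- impact_wrench: bystander: loose cordless impact wrench standing on its battery (75 in x by 105 in y, 45 high), grip above it and a head 58 thick along y from -79 to +60 at heights 136 to 194; origin at the centre of its underside
- spray_can: bystander: loose upright aerosol can, 52 diameter, 165 high; origin at the centre of its underside
- spanner: bystander: loose spanner lying flat, 190 long, origin at the middle of its underside, long axis along its x
There are look-alikes about, which are no part of the job. Leave any purple or red look-alike of the tin alone. Of the things that look like the station, take the one that is farthest to the robot's left at the start.

How it is judged:
By the outcome, as a careful person would: the job done as asked, in the order asked, and still so for the second after the job is handed in, with the robot touching nothing.
It also fails if it takes over 72 s, if anything falls off the work surface, if the arm or the gripper's body presses on something with over 40 N, if the wrist force passes 120 N, or if a joint passes its speed limit or range.

### The arm

A 7-joint arm with a two-finger parallel gripper is mounted at the origin on the work surface. World frame = base frame: x ahead of the robot, y to its left, z up, the work surface at z = 0. Lengths are in m, angles in rad, forces in N, time in s.
With the tool pointing down it reaches from about 0.425 to 0.875 m from the base axis. Payload 8.4 kg.
Tool frame: the origin (TCP) lies on the front face of the gripper's body, between the roots of the fingers; the fingertips stand 70 mm ahead of it and the grasp point (between the pads) lies 51 mm ahead of it; y points along the fingers, z is the direction in which the jaws open and shut, and the axes are right-handed (so a half turn about y gives the same grasp; the last joint's range is limited). The gripper opens to 87 mm and grips with 3 to 60 N. Pads are 19 mm wide; open, the fingers measure 117 mm over their backs; the gripper's body (75 mm by 190 mm) begins 51 mm behind the grasp point.
Start: joints at [-1.201, 0.333, 0.04, 1.465, -0.013, 1.343, -0.059], TCP at [0.294, 0.58, 0.292] pointing down, gripper open.
Joint ranges: [-2.58, 2.58], [-0.38, 2.09], [-1.3, 1.39], [0.25, 2.4], [-1.5, 4.64], [0.08, 2.09], [-2.65, 2.65]. Speed limits (rad/s): [2.22, 2.22, 2.79, 2.79, 3.14, 3.14, 3.14].

### API

Orientations are given as a unit quaternion [w, x, y, z].
In Python, from rig import bot gives the robot as it stands. The module is installed in compiled form; this text tells all that it offers.
- The arm moves only by the shell command python3 -m creep 'ROWS' [OPENING] [FORCE]. ROWS is JSON, one flat list of numbers, 6 for each row, row after row: the shift along the tool's x, y, z in m, then the turn, a rotation vector about the tool's x, y, z in rad. A call has 1 to 10 rows; each row shifts and turns the commanded pose from where the row before left it, along the tool's axes as they then stand; what a row does not reach is not made up. A row lasts 1/12 s, in which the tool goes at most 41.7 mm and 7.16 degrees, less where a joint would pass 70% of its speed; a pose out of reach is approached as far as the arm can. A call is refused whole if a number of a shift passes 0.0417 or a number of a turn 0.125, either way. A call with a gripper value outside its range is refused whole. OPENING is the finger opening in m, from 0 to 0.087, set as the call begins (- or left out, the last holds). The fingers move at their own pace and stop on an object; FORCE is the grip in N (left out, the last holds). Time passes only in rows, so rows that do not move let the fingers close. It gives the time, the measured TCP pose, the force and the opening at its end, in the units of the state.
- bot.observe(): the state, without advancing time (a new reading comes with each control period).
- bot.grab_frame(name): name is "scene" or "top" or "wrist"; returns a dict with "frame" (400x640x3 uint8, blue, green, red), "z_map" (400x640 float32, m along the optical axis (not along the pixel's ray), 0 where there is no reading), "fx", "fy", "cx", "cy" (pixels), "rvec" (rotation vector, rad) and "tvec" (3), from world to camera coordinates, as OpenCV has them. Camera axes: x right, y down, z forward; pixel columns grow to the right and rows downward; lengths in m; the calibration is good to about 2 mm. A picture is of the moment at which its call begins.
- bot.job_done(): hands the job in, once; it reports no verdict.
Trained networks look in a picture, given as the dict that the camera call returned (one of the last four; its "shot" number tells which), for a name from the list of things; names that differ only in an ending like _2 or _b are one class to them, and where a whole thing is asked for, a point or a joint stands for the part that bears it (a point fixed in the world has none). Each returns a list of dicts, best first, with "confidence" (0 to 1); they miss things now and then, are a little off and sometimes report something else, mostly with a low value. They report only what shows in the picture. A call takes as long as a camera call. They do not tell look-alikes from the thing itself.
- bot.search_frame(picture, name): "bbox" ([centre column, centre row, width, height] in pixels, round what is visible of it).
- bot.regions_of(picture, name): "mask" (400x640 bool, what is visible of it) and "bbox" ([centre column, centre row, width, height] in pixels, round what is visible of it).
- bot.tip_of(picture, name): "location" ([row, column] in pixels: a listed point, or the origin of a listed thing).
The state is a dict: "time_s": time; "qpos": joint angles; "joint_vel": joint speeds; "effort": joint torques, N m; "tcp_pos": TCP position; "orientation": TCP orientation; "ft_force": force on the tool from outside, world axes, zero at the start; "wrist_torque": the same for the moment, N m; "opening": finger opening in m.
Only numpy, scipy, OpenCV 4.12 (cv2) and the standard library are available. Lean on these libraries where they do the work, as an engineer would, in place of code of your own. Each camera call takes 0.05 s, during which the arm holds its last target.

## Working session

There is one attempt and no reset: what is moved stays moved. The work goes in short steps, Python scripts to look and compute and a shell command to move; the robot and the scene stay as the last step left them, time stands still between calls to the robot, and variables do not carry over. Pictures are saved under pics/ and viewed, and the job is handed in when it is done.

```bash
mkdir -p pics; ls; python3 - <<'E'
from rig import bot
import cv2
print(bot.observe())
for n in ["scene","top","wrist"]:
    p=bot.grab_frame(n); cv2.imwrite(f"pics/{n}0.png",p["frame"]); print(n,p["fx"],p["cx"],p["cy"],p["rvec"],p["tvec"],p["shot"])
E
```

```text
pics
{'time_s': 0.0, 'qpos': array([-1.20119588,  0.33390773,  0.03984586,  1.46629409, -0.01343042,
        1.34328531, -0.05854291]), 'joint_vel': array([-0.00014547, -0.00091768, -0.00134719, -0.00134478, -0.00083592,
        0.00257701, -0.00070974]), 'effort': array([ 2.73160304e-04, -6.56355929e+01,  1.33531183e+00, -4.03804564e+01,
       -5.98665420e-02,  4.48170374e-02,  1.30484732e-04]), 'tcp_pos': array([0.29351346, 0.57954879, 0.29134966]), 'orientation': array([-0.68720099,  0.68833206, -0.16435532,  0.16413746]), 'ft_force': array([0.24824286, 0.33077224, 0.25371523]), 'wrist_torque': array([-0.03164909,  0.00398603, -0.01415263]), 'opening': 0.08723980815078326}
scene 493.392998489538 312.8385521351873 200.29293665739394 [ 2.49105783  0.75230989 -0.22179637] [-0.47192456 -0.20073374  1.55702022] 1
top 482.5330544677059 318.7916822702396 204.58531477291737 [ 2.1203524  -2.16628787  0.14238593] [0.02990274 0.5534231  1.48796408] 2
wrist 295.1992563930349 318.5671589759077 199.01851027200723 [-2.48030796 -1.52376265 -0.2008495 ] [-0.64975134 -0.03216886  0.38896412] 3
```

View pics/scene0.png

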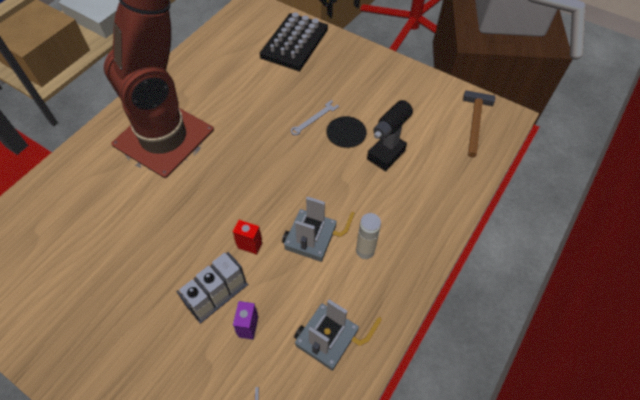

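View pics/top0.png

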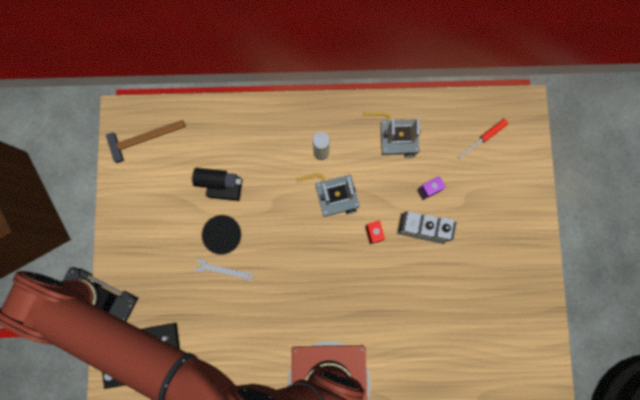

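View pics/wrist0.png

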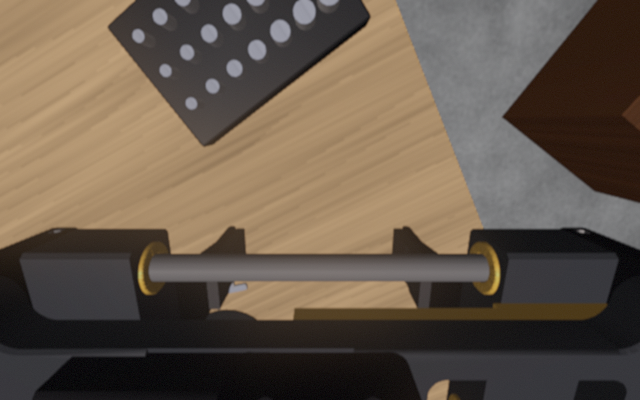

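The scene has two stations, at top px (338,195) and (400,135). The one at (338,195) is farther left (+y is left in the top view), so it is the one meant. The rack is at (427,227), and its left bay (412,224) shows no spout. The red tin (375,232) and the purple tin (432,187) are look-alikes outside the rack. Next I'll crop and measure.

```bash
cat > h.py <<'E'
import numpy as np, cv2
from rig import bot
def cloud(p):
    z=p["z_map"]; v,u=np.indices(z.shape)
    c=np.stack([(u-p["cx"])/p["fx"]*z,(v-p["cy"])/p["fy"]*z,z],-1)
    R=cv2.Rodrigues(np.array(p["rvec"]))[0]
    w=(c-np.array(p["tvec"]))@R
    w[z<=0]=np.nan
    return w
def rect(pts):
    r=cv2.minAreaRect((pts[:,:2]*1000).astype(np.float32)); return r
E
python3 - <<'E'
from h import *
t=bot.grab_frame("top"); s=bot.grab_frame("scene")
np.savez("f0.npz",t=cloud(t),s=cloud(s))
a=cv2.resize(t["frame"][100:260,290:470],None,fx=4.4,fy=3.7,interpolation=cv2.INTER_CUBIC)
cv2.imwrite("pics/crop_t.png",cv2.resize(t["frame"][110:250,290:470],None,fx=4.2,fy=4.2,interpolation=cv2.INTER_CUBIC))
cv2.imwrite("pics/crop_s.png",cv2.resize(s["frame"][190:370,160:400],None,fx=3.3,fy=3.3,interpolation=cv2.INTER_CUBIC))
for nm,p in (("top",t),("scene",s)):
  w=cloud(p)
  for n in ["tin","spout_tin_a","rack","station","mat","spray_can","impact_wrench","spanner"]:
    for d in bot.regions_of(p,n):
        m=d["mask"]; q=w[m]; q=q[~np.isnan(q[:,0])]
        if len(q)<5: continue
        zt=np.percentile(q[:,2],97); k=q[q[:,2]>zt-0.006]
        print(nm,n,round(d["confidence"],2),np.round(d["bbox"]),"ztop",round(zt,3),"med",np.round(np.median(k,0),3),"rect",np.round(np.array(sum([list(x) if hasattr(x,'__len__') else [x] for x in rect(k)],[])),1))
  for n in ["pad_top","tin","rack","station","mat"]:
    print(n,[(np.round(d["location"],1),round(d["confidence"],2)) for d in bot.tip_of(p,n)][:4])
E
```

```text
top tin 0.83 [431. 190.  32.  23.] ztop 0.105 med [ 0.595 -0.333  0.101] rect [ 596.4 -331.9   38.3   59.8   25.6]
top tin 0.65 [411. 225.  21.  20.] ztop 0.111 med [ 0.483 -0.262  0.107] rect [ 484.6 -260.4   39.5   58.2   74.9]
top tin 0.62 [374. 232.  24.  25.] ztop 0.105 med [ 0.461 -0.149  0.102] rect [ 461.3 -151.5   59.5   39.6   13.7]
top tin 0.45 [330. 198.  60.  46.] ztop 0.14 med [ 0.587 -0.01   0.14 ] rect [585.8 -39.1  49.   83.5  13. ]
top spout_tin_a 0.91 [426. 227.  23.  27.] ztop 0.12 med [ 0.471 -0.31   0.119] rect [ 476.2 -312.2   20.3   20.4   76.7]
top spout_tin_a 0.56 [443. 232.  17.  23.] ztop 0.12 med [ 0.466 -0.357  0.12 ] rect [ 466.6 -358.4   21.1   17.7   55.5]
top rack 0.55 [428. 230.  56.  34.] ztop 0.109 med [ 0.471 -0.329  0.106] rect [ 472.6 -310.   155.9   54.1   76.4]
top station 0.72 [331. 197.  63.  41.] ztop 0.14 med [ 0.587 -0.01   0.14 ] rect [585.8 -39.1  49.   83.5  13. ]
top station 0.61 [393. 134.  54.  44.] ztop 0.139 med [ 0.773 -0.282  0.139] rect [ 7.733e+02 -2.476e+02  4.790e+01  8.530e+01  3.000e-01]
top mat 0.58 [220. 237.  46.  42.]
[... 2117 characters left out ...]
d [0.733 0.005 0.165] rect [731.8   6.4  47.   46.2   7.1]
scene impact_wrench 0.8 [387. 134.  46.  75.] ztop 0.194 med [0.623 0.33  0.192] rect [621.4 318.5 124.1  38.7  83.9]
scene impact_wrench 0.68 [197. 299.  33.  42.] ztop 0.119 med [ 0.469 -0.366  0.117] rect [ 466.4 -362.8   21.6   20.6    8.3]
scene spanner 0.79 [313. 119.  44.  34.] ztop 0.011 med [0.355 0.325 0.007] rect [357.6 320.5 185.7  38.1  78.2]
pad_top [(array([330.6, 326.9]), 0.84), (array([228. , 304.7]), 0.79)]
tin [(array([250.1, 248. ]), 0.78), (array([282.1, 234. ]), 0.77), (array([332. , 250.5]), 0.76)]
rack [(array([296.2, 213. ]), 0.59)]
station [(array([238.2, 314.1]), 0.75), (array([339.6, 328.2]), 0.67)]
mat []
```

View pics/crop_t.png

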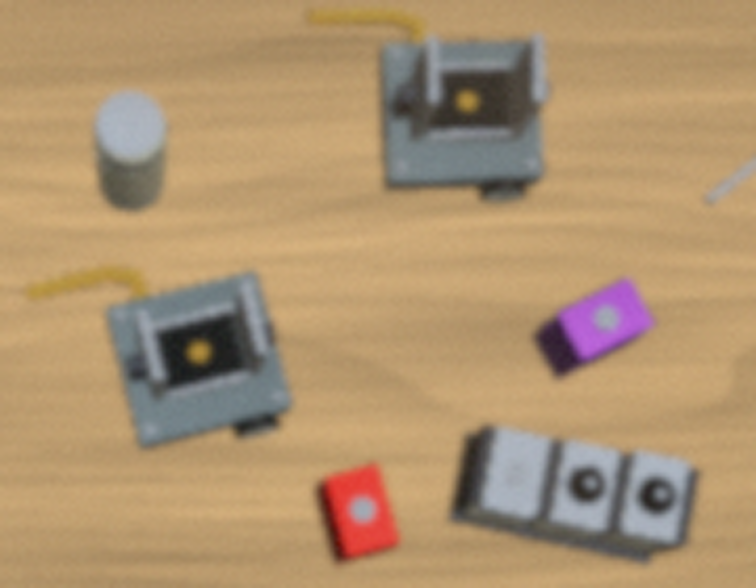

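View pics/crop_s.png

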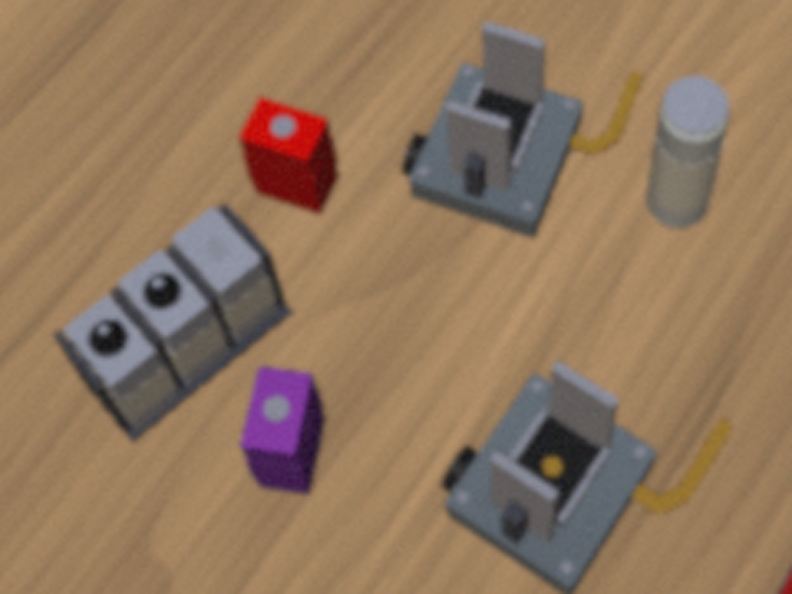

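The crops confirm it. The grey tin with a plain top is the left bay of the rack (top px 412,224), and the other two rack tins have black spouts. The station to use is the left one (338,195). Next I'll get the tool axes and a helper that turns goals into tool-axis deltas.

```bash
cat >> h.py <<'E'
from scipy.spatial.transform import Rotation as Ro
def Rt(o):
    return Ro.from_quat([o[1],o[2],o[3],o[0]]).as_matrix()
def st():
    s=bot.observe(); R=Rt(s["orientation"])
    print("t",round(s["time_s"],2),"tcp",np.round(s["tcp_pos"],4),"x",np.round(R[:,0],3),"y",np.round(R[:,1],3),"z",np.round(R[:,2],3),"zyaw",round(np.degrees(np.arctan2(R[1,2],R[0,2])),2),"F",np.round(s["ft_force"],1),"T",np.round(s["wrist_torque"],2),"open",round(s["opening"],4),"q",np.round(s["qpos"],2))
    return s,R
def goto(pos,zyaw,order="turn"):
    """print total delta: turn about tool y (first), then shift in the turned frame; also shift in current frame"""
    s,R=st(); a=np.radians(zyaw)
    z=np.array([np.cos(a),np.sin(a),0]); y=np.array([0,0,-1.]); x=np.cross(y,z)
    G=np.stack([x,y,z],1)
    rv=Ro.from_matrix(R.T@G).as_rotvec(); d=np.array(pos)-s["tcp_pos"]
    print("rotvec",np.round(rv,4),"shift now-frame",np.round(R.T@d,4),"shift goal-frame",np.round(G.T@d,4))
E
python3 - <<'E'
from h import *
st()
for zy in(-14,166): goto([.4855,-.262,.30],zy)
E
```

```text
t 1.55 tcp [0.2937 0.5798 0.2922] x [ 0.892 -0.452 -0.   ] y [-0. -0. -1.] z [ 0.452  0.892 -0.   ] zyaw 63.14 F [ 0.2  0.6 -0.1] T [-0.03 -0.03 -0.04] open 0.0868 q [-1.2   0.33  0.04  1.47 -0.01  1.34 -0.06]
t 1.55 tcp [0.2937 0.5798 0.2922] x [ 0.892 -0.452 -0.   ] y [-0. -0. -1.] z [ 0.452  0.892 -0.   ] zyaw 63.14 F [ 0.2  0.6 -0.1] T [-0.03 -0.03 -0.04] open 0.0868 q [-1.2   0.33  0.04  1.47 -0.01  1.34 -0.06]
rotvec [ 1.0000e-04  1.3463e+00 -0.0000e+00] shift now-frame [ 0.5515 -0.0078 -0.6643] shift goal-frame [ 0.7704 -0.0078  0.3898]
t 1.55 tcp [0.2937 0.5798 0.2922] x [ 0.892 -0.452 -0.   ] y [-0. -0. -1.] z [ 0.452  0.892 -0.   ] zyaw 63.14 F [ 0.2  0.6 -0.1] T [-0.03 -0.03 -0.04] open 0.0868 q [-1.2   0.33  0.04  1.47 -0.01  1.34 -0.06]
rotvec [-0.0000e+00 -1.7953e+00 -1.0000e-04] shift now-frame [ 0.5515 -0.0078 -0.6643] shift goal-frame [-0.7704 -0.0078 -0.3898]
```

```bash
python3 -m creep '[0.03,0,-0.0255,0,0,0, 0.03,0,-0.0255,0,0,0, 0.03,0,-0.0255,0,0,0, 0.03,0,-0.0255,0,0,0, 0.03,0,-0.0255,0,0,0, 0.03,0,-0.0255,0,0,0, 0.03,0,-0.0255,0,0,0, 0.03,0,-0.0255,0,0,0, 0.03,0,-0.0255,0,0,0, 0.03,0,-0.0255,0,0,0]' 0.087 40
python3 -m creep '[0.03,0,-0.0255,0,0.12,0, 0,0,0,0,0.12,0, 0,0,0,0,0.12,0, 0,0,0,0,0.12,0, 0,0,0,0,0.12,0, 0,0,0,0,0.12,0, 0,0,0,0,0.12,0, 0,0,0,0,0.12,0, 0,0,0,0,0.12,0, 0,0,0,0,0.12,0]'
python3 - <<'E'
from h import *
goto([.4855,-.262,.28],-14)
E
```

```text
time_s: 2.38
tcp_pos: [0.4465, 0.2149, 0.2926]
orientation: [0.688, -0.688, 0.164, -0.164]
ft_force: [0.7, -0.3, -0.1]
opening: 0.0871
time_s: 3.22
tcp_pos: [0.4613, 0.1805, 0.2924]
orientation: [0.473, -0.473, 0.525, -0.525]
ft_force: [0.2, 0.3, 0.4]
opening: 0.0869
t 3.22 tcp [0.4613 0.1805 0.2924] x [-0.104 -0.995 -0.   ] y [ 0.  0. -1.] z [ 0.995 -0.104  0.   ] zyaw -5.96 F [0.2 0.3 0.4] T [-0.03  0.03 -0.04] open 0.0869 q [-0.79  0.01  0.33  1.85 -0.    1.29 -0.56]
rotvec [-1.000e-04  1.403e-01 -2.000e-04] shift now-frame [0.4376 0.0123 0.07  ] shift goal-frame [0.4235 0.0124 0.1305]
```

```bash
python3 -m creep '[0,0,0,0,0.07,0, 0,0,0,0,0.07,0, 0.038,0,0.012,0,0,0, 0.038,0,0.012,0,0,0, 0.038,0,0.012,0,0,0, 0.038,0,0.012,0,0,0, 0.038,0,0.012,0,0,0, 0.038,0,0.012,0,0,0, 0.038,0,0.012,0,0,0, 0.038,0,0.012,0,0,0]'
python3 -m creep '[0.038,0,0.012,0,0,0, 0.038,0,0.012,0,0,0, 0.03,0,0.01,0,0,0, 0,0,0,0,0,0, 0,0,0,0,0,0]'
python3 - <<'E'
from h import *
goto([.4855,-.262,.28],-14)
p=bot.grab_frame("wrist"); cv2.imwrite("pics/w1.png",p["frame"])
t=bot.grab_frame("top"); cv2.imwrite("pics/t1.png",t["frame"])
w=cloud(p); np.save("w1.npy",w)
for n in["rack","tin"]:
  for d in bot.regions_of(p,n):
    q=w[d["mask"]]; q=q[~np.isnan(q[:,0])]
    k=q[np.abs(q[:,2]-.106)<.006]
    if len(k)>20: print(n,round(d["confidence"],2),np.round(d["bbox"]),len(k),rect(k))
E
```

```text
time_s: 4.05
tcp_pos: [0.4826, -0.1395, 0.2927]
orientation: [-0.438, 0.437, -0.556, 0.556]
ft_force: [1.7, 1.2, -0.3]
opening: 0.0871
time_s: 4.47
tcp_pos: [0.4904, -0.2507, 0.2922]
orientation: [-0.436, 0.436, -0.557, 0.557]
ft_force: [-0.1, 0.8, -0.0]
opening: 0.0869
t 4.47 tcp [ 0.4904 -0.2507  0.2922] x [-0.24  -0.971  0.001] y [-0.    -0.001 -1.   ] z [ 0.971 -0.24  -0.   ] zyaw -13.87 F [-0.1  0.8 -0. ] T [-0.06  0.1  -0.  ] open 0.0869 q [-0.32  0.15  0.8   1.74 -0.11  1.3   0.26]
rotvec [0.0002 0.0022 0.0012] shift now-frame [ 0.0121  0.0123 -0.0021] shift goal-frame [ 0.0122  0.0122 -0.002 ]
rack 0.94 [316. 200.  56.  70.] 820 ((487.52239990234375, -263.5675048828125), (56.42655944824219, 55.15253448486328), 76.76685333251953)
rack 0.71 [314. 206.  61.  44.] 2343 ((485.34210205078125, -262.3945617675781), (41.431819915771484, 60.41122817993164), 74.42977142333984)
tin 0.91 [315. 208.  57.  48.] 2364 ((485.2283630371094, -262.91265869140625), (39.84809112548828, 60.04038619995117), 76.24348449707031)
tin 0.81 [265.  98.  82.  64.] 1524 ((461.4852294921875, -152.97940063476562), (58.81699752807617, 38.65487289428711), 13.070464134216309)
tin 0.66 [426. 224.  82.  63.] 566 ((600.60107421875, -330.0211181640625), (27.91351318359375, 54.60007095336914), 26.259334564208984)
tin 0.29 [321. 295.  54.  27.] 1146 ((466.88299560546875, -358.512939453125), (32.04866027832031, 59.46529006958008), 75.80926513671875)
```

View pics/w1.png

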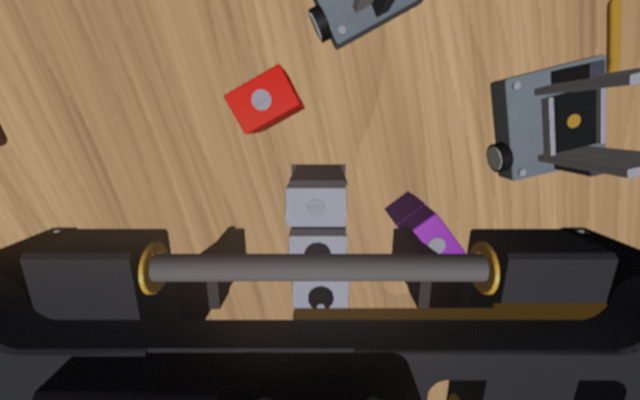

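The tin is at (0.485, -0.2625) with yaw -14°, and the views agree. In the wrist view the plain top is at (316,205), with the spouts behind it. I'll descend to TCP z 0.137, which clears the spouts.

```bash
python3 -m creep '[0.0127,0,-0.0022,0,0,0, 0,0.03,0,0,0,0, 0,0.03,0,0,0,0, 0,0.03,0,0,0,0, 0,0,0,0,0,0, 0,0,0,0,0,0]'
python3 - <<'E'
from h import *
goto([.485,-.2628,.137],-14)
E
```

```text
time_s: 5.17
tcp_pos: [0.4855, -0.2592, 0.2019]
orientation: [0.437, -0.438, 0.556, -0.555]
ft_force: [-0.1, -0.3, 0.5]
opening: 0.0868
t 5.17 tcp [ 0.4855 -0.2592  0.2019] x [-0.234 -0.972 -0.   ] y [-0.003  0.001 -1.   ] z [ 0.972 -0.234 -0.003] zyaw -13.56 F [-0.1 -0.3  0.5] T [-0.06  0.04 -0.  ] open 0.0868 q [-0.27  0.25  0.79  1.85 -0.19  1.12  0.35]
rotvec [ 0.0026  0.0077 -0.0001] shift now-frame [0.0036 0.0649 0.0005] shift goal-frame [0.0036 0.0649 0.0004]
```

```bash
python3 -m creep '[0.003,0.022,0.0005,0.002,0.006,0, 0,0.022,0,0,0,0, 0,0.021,0,0,0,0, 0,0,0,0,0,0, 0,0,0,0,0,0]'
python3 -m creep '[0,0,0,0,0,0, 0,0,0,0,0,0, 0,0,0,0,0,0, 0,0,0,0,0,0, 0,0,0,0,0,0]' 0.04 40
python3 - <<'E'
from h import *
st()
E
```

```text
time_s: 5.58
tcp_pos: [0.4864, -0.2634, 0.1387]
orientation: [-0.436, 0.435, -0.556, 0.558]
ft_force: [1.0, -1.3, 0.4]
opening: 0.0871
time_s: 6.0
tcp_pos: [0.4858, -0.2635, 0.1378]
orientation: [-0.436, 0.435, -0.556, 0.558]
ft_force: [-1.7, 0.4, 1.5]
opening: 0.0615
t 6.0 tcp [ 0.4858 -0.2635  0.1378] x [-0.242 -0.97  -0.   ] y [ 0.002 -0.    -1.   ] z [ 0.97  -0.242  0.002] zyaw -13.98 F [-1.7  0.4  1.5] T [0.07 0.57 0.03] open 0.0615 q [-0.22  0.34  0.76  1.91 -0.27  1.    0.41]
```

```bash
python3 -m creep '[0,0,0,0,0,0, 0,0,0,0,0,0, 0,-0.008,0,0,0,0, 0,-0.015,0,0,0,0, 0,-0.02,0,0,0,0, 0,-0.03,0,0,0,0, 0,-0.03,0,0,0,0, 0,-0.03,0,0,0,0, 0,-0.02,0,0,0,0, 0,0,0,0,0,0]'
python3 - <<'E'
from h import *
goto([.475,.14,.29],-77)
p=bot.grab_frame("wrist"); cv2.imwrite("pics/w2.png",p["frame"])
E
```

```text
time_s: 6.83
tcp_pos: [0.4866, -0.2645, 0.2948]
orientation: [-0.437, 0.433, -0.555, 0.56]
ft_force: [0.1, -0.4, -3.1]
opening: 0.0601
t 6.83 tcp [ 0.4866 -0.2645  0.2948] x [-0.242 -0.97   0.   ] y [ 0.008 -0.002 -1.   ] z [ 0.97  -0.242  0.008] zyaw -14.01 F [ 0.1 -0.4 -3.1] T [-0.15  0.02 -0.02] open 0.0601 q [-0.31  0.15  0.82  1.74 -0.12  1.29  0.29]
rotvec [-0.0074  1.0993 -0.0045] shift now-frame [-0.3897  0.0039 -0.1092] shift goal-frame [-0.0797  0.0048 -0.3968]
```

View pics/w2.png

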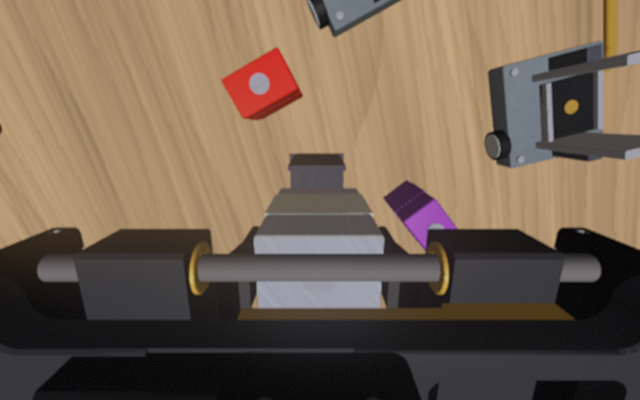

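```bash
python3 -m creep '[-0.0355,0,-0.01,0,0,0, -0.0355,0,-0.01,0,0,0, -0.0355,0,-0.01,0,0,0, -0.0355,0,-0.01,0,0,0, -0.0355,0,-0.01,0,0,0, -0.0355,0,-0.01,0,0,0, -0.0355,0,-0.01,0,0,0, -0.0355,0,-0.01,0,0,0, -0.0355,0,-0.01,0,0,0, -0.0355,0,-0.01,0,0,0]'
python3 -m creep '[-0.0355,0,-0.01,0,0.11,0, 0,0,0,0,0.11,0, 0,0,0,0,0.11,0, 0,0,0,0,0.11,0, 0,0,0,0,0.11,0, 0,0,0,0,0.11,0, 0,0,0,0,0.11,0, 0,0,0,0,0.11,0, 0,0,0,0,0.11,0, 0,0,0,0,0.11,0]'
python3 - <<'E'
from h import *
goto([.475,.14,.133],-77)
E
```

```text
time_s: 7.72
tcp_pos: [0.473, 0.1068, 0.2887]
orientation: [-0.435, 0.436, -0.557, 0.557]
ft_force: [0.7, 0.8, -2.9]
opening: 0.0594
time_s: 8.55
tcp_pos: [0.4723, 0.1418, 0.2884]
orientation: [-0.078, 0.078, -0.702, 0.703]
ft_force: [0.5, 0.5, -2.8]
opening: 0.0602
t 8.55 tcp [0.4723 0.1418 0.2884] x [-0.976 -0.219  0.001] y [-0.001 -0.002 -1.   ] z [ 0.219 -0.976  0.002] zyaw -77.32 F [ 0.5  0.5 -2.8] T [-0.02  0.22 -0.01] open 0.0602 q [-0.78  0.    0.4   1.86  0.    1.28 -1.73]
rotvec [-0.0017 -0.0056  0.0009] shift now-frame [-0.0024  0.1554  0.0021] shift goal-frame [-0.0022  0.1554  0.0024]
```

```bash
python3 -m creep '[-0.002,0.03,0.002,0,0,0, 0,0.035,0,0,0,0, 0,0.035,0,0,0,0, 0,0.03,0,0,0,0, 0,0.018,0,0,0,0, 0,0,0,0,0,0, 0,0,0,0,0,0]'
python3 - <<'E'
from h import *
goto([.475,.14,.132],-77)
E
```

```text
time_s: 9.13
tcp_pos: [0.4747, 0.1399, 0.1408]
orientation: [-0.079, 0.08, -0.702, 0.703]
ft_force: [0.3, -1.2, -2.0]
opening: 0.0596
t 9.13 tcp [0.4747 0.1399 0.1408] x [-0.974 -0.225  0.002] y [-0.001 -0.003 -1.   ] z [ 0.225 -0.974  0.002] zyaw -77.03 F [ 0.3 -1.2 -2. ] T [-0.08  0.09 -0.02] open 0.0596 q [-0.75  0.16  0.41  2.03 -0.08  0.97 -1.65]
rotvec [-0.0023 -0.0005  0.0018] shift now-frame [-0.0004  0.0088 -0.    ] shift goal-frame [-0.0004  0.0088  0.    ]
```

```bash
python3 -m creep '[0,0.005,0,0,0,0, 0,0.002,0,0,0,0, 0,0.001,0,0,0,0, 0,0,0,0,0,0]'
python3 -m creep '[0,0.001,0,0,0,0, 0,0,0,0,0,0]'
```

```text
time_s: 9.47
tcp_pos: [0.476, 0.1407, 0.1346]
orientation: [-0.081, 0.079, -0.702, 0.703]
ft_force: [-0.4, -0.8, -2.7]
opening: 0.0598
time_s: 9.63
tcp_pos: [0.4759, 0.1406, 0.1333]
orientation: [-0.081, 0.079, -0.702, 0.703]
ft_force: [0.0, 0.8, -2.8]
opening: 0.0599
```

```bash
python3 -m creep '[0,0.001,0,0,0,0, 0,0,0,0,0,0]'
python3 -m creep '[0,0.001,0,0,0,0, 0,0,0,0,0,0]'
```

```text
time_s: 9.8
tcp_pos: [0.4757, 0.1406, 0.132]
orientation: [-0.081, 0.079, -0.702, 0.703]
ft_force: [-0.5, -0.1, -2.0]
opening: 0.0595
time_s: 9.97
tcp_pos: [0.4759, 0.1406, 0.1317]
orientation: [-0.081, 0.079, -0.702, 0.703]
ft_force: [-1.5, -1.2, 6.0]
opening: 0.0601
```

```bash
python3 -m creep '[0,0,0,0,0,0, 0,0,0,0,0,0, 0,0,0,0,0,0, 0,0,0,0,0,0, 0,0,0,0,0,0, 0,-0.015,0,0,0,0, 0,-0.03,0,0,0,0, 0,-0.035,0,0,0,0, 0,-0.035,0,0,0,0, 0,0,0,0,0,0]' 0.087 40
python3 - <<'E'
from h import *
goto([.476,.14,.25],13)
E
```

```text
time_s: 10.8
tcp_pos: [0.4782, 0.1413, 0.2525]
orientation: [0.084, -0.076, 0.704, -0.702]
ft_force: [1.8, 0.6, 0.4]
opening: 0.087
t 10.8 tcp [0.4782 0.1413 0.2525] x [-0.974 -0.224 -0.011] y [ 0.01   0.004 -1.   ] z [ 0.224 -0.975 -0.002] zyaw -77.04 F [1.8 0.6 0.4] T [-0.03  0.02 -0.01] open 0.087 q [-0.78  0.03  0.41  1.9  -0.01  1.19 -1.7 ]
rotvec [-0.0072 -1.5714 -0.0098] shift now-frame [0.0025 0.0025 0.0008] shift goal-frame [ 0.0008  0.0025 -0.0024]
```

```bash
python3 -m creep '[0,0,0,0,-0.121,0, 0,0,0,0,-0.121,0, 0,0,0,0,-0.121,0, 0,0,0,0,-0.121,0, 0,0,0,0,-0.121,0, 0,0,0,0,-0.121,0, 0,0,0,0,-0.121,0, 0,0,0,0,-0.121,0, 0,0,0,0,-0.121,0, 0,0,0,0,-0.121,0]'
python3 -m creep '[0,0,0,0,-0.121,0, 0,0,0,0,-0.121,0, 0,0,0,0,-0.119,0, 0,0,0,0,0,0, 0,0,0,0,0,0]'
python3 - <<'E'
from h import *
goto([.476,.14,.13],13)
for c in["wrist","top","scene"]:
  p=bot.grab_frame(c); cv2.imwrite(f"pics/{c}3.png",p["frame"]); w=cloud(p)
  for n in ["tin","station"]:
    for d in bot.regions_of(p,n):
      q=w[d["mask"]]; q=q[~np.isnan(q[:,0])]
      k=q[np.abs(q[:,2]-(.1 if n=="tin" else .14))<.005]
      if len(k)>20: print(c,n,round(d["confidence"],2),np.round(d["bbox"]),len(k),rect(k))
E
```

```text
time_s: 11.63
tcp_pos: [0.4755, 0.1406, 0.2458]
orientation: [-0.467, 0.467, -0.53, 0.532]
ft_force: [0.2, -0.3, -0.2]
opening: 0.0868
time_s: 12.05
tcp_pos: [0.4755, 0.1406, 0.2459]
orientation: [0.553, -0.552, 0.441, -0.442]
ft_force: [-1.2, -0.2, 0.3]
opening: 0.087
t 12.05 tcp [0.4755 0.1406 0.2459] x [ 0.221 -0.975  0.001] y [ 0.002 -0.001 -1.   ] z [0.975 0.221 0.002] zyaw 12.78 F [-1.2 -0.2  0.3] T [-0.07  0.1  -0.04] open 0.087 q [-0.74  0.04  0.38  1.91 -0.01  1.19 -0.14]
rotvec [-0.0017 -0.0038  0.0009] shift now-frame [0.0006 0.1159 0.0002] shift goal-frame [0.0007 0.1159 0.0003]
wrist tin 0.81 [318. 200.  44.  86.] 3198 ((477.3056640625, 140.5042266845703), (39.93190383911133, 59.750953674316406), 12.866809844970703)
top tin 0.85 [431. 190.  27.  21.] 231 ((596.3455810546875, -332.94683837890625), (39.548465728759766, 60.88485336303711), 25.436935424804688)
top tin 0.73 [374. 233.  19.  26.] 234 ((461.6030578613281, -151.34661865234375), (59.53866195678711, 39.77941131591797), 14.699176788330078)
top station 0.63 [331. 194.  64.  47.] 89 ((585.3198852539062, -39.471366882
[... 225 characters left out ...]
48. 240.  34.  30.] 305 ((462.40252685546875, -155.0207977294922), (59.09010314941406, 40.425846099853516), 13.274584770202637)
scene tin 0.83 [314. 166.  20.  35.] 241 ((477.38671875, 137.83103942871094), (40.45272445678711, 61.74664306640625), 13.940313339233398)
scene tin 0.82 [245. 323.  25.  39.] 416 ((596.9620971679688, -336.7606201171875), (40.92591094970703, 61.051490783691406), 24.631500244140625)
scene station 0.7 [316. 228.  71.  65.] 128 ((585.9307861328125, -41.615379333496094), (48.79945373535156, 86.8348388671875), 12.284789085388184)
scene station 0.69 [338. 333.  89.  69.] 171 ((774.655517578125, -250.51075744628906), (85.94804382324219, 49.21015167236328), 89.3458023071289)
```

View pics/wrist3.png

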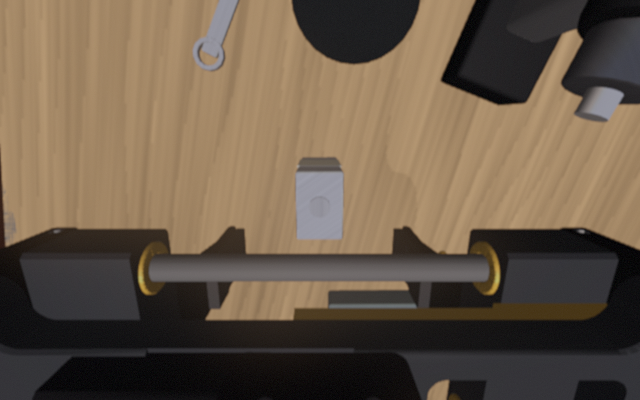

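The tin stands upright at wrist px (320,203). It measures (0.477, 0.1405) with yaw 12.9° and the gripper is centred over it. I'll descend and grip the broad faces.

```bash
python3 -m creep '[0.0005,0.03,0.0015,0,-0.003,0, 0,0.035,0,0,0,0, 0,0.035,0,0,0,0, 0,0.026,0,0,0,0, 0,0,0,0,0,0, 0,0,0,0,0,0]'
python3 -m creep '[0,0,0,0,0,0, 0,0,0,0,0,0, 0,0,0,0,0,0, 0,0,0,0,0,0, 0,0,0,0,0,0, 0,0,0,0,0,0, 0,0,0,0,0,0, 0,0,0,0,0,0, 0,0,0,0,0,0]' 0.025 50
python3 - <<'E'
from h import *
st()
E
```

```text
time_s: 13.0
tcp_pos: [0.4768, 0.1401, 0.1196]
orientation: [-0.553, 0.555, -0.439, 0.44]
ft_force: [0.5, -0.3, 0.2]
opening: 0.087
time_s: 13.75
tcp_pos: [0.4773, 0.1404, 0.1201]
orientation: [0.554, -0.554, 0.439, -0.44]
ft_force: [-1.0, -0.5, 1.7]
opening: 0.0402
t 13.75 tcp [0.4773 0.1404 0.1201] x [ 0.228 -0.974  0.001] y [ 0.002 -0.001 -1.   ] z [0.974 0.228 0.002] zyaw 13.18 F [-1.  -0.5  1.7] T [-0.16  0.26 -0.03] open 0.0402 q [-0.72  0.2   0.38  2.04 -0.09  0.92 -0.06]
```

```bash
python3 -m creep '[0,-0.01,0,0,0,0, 0,-0.02,0,0,0,0, 0,-0.03,0,0,0,0, 0,-0.035,0,0,0,0, 0,-0.035,0,0,0,0, 0,-0.03,0,0,0,0, 0,-0.015,0,0,0,0, 0,0,0,0,0,0]'
python3 - <<'E'
from h import *
goto([.5856,-.0402,.295],13)
E
```

```text
time_s: 14.42
tcp_pos: [0.4783, 0.1407, 0.2993]
orientation: [0.556, -0.552, 0.438, -0.441]
ft_force: [1.2, 0.2, -2.6]
opening: 0.04
t 14.42 tcp [0.4783 0.1407 0.2993] x [ 0.228 -0.974 -0.001] y [ 0.007  0.002 -1.   ] z [0.974 0.228 0.008] zyaw 13.16 F [ 1.2  0.2 -2.6] T [-0.01 -0.06 -0.03] open 0.04 q [-0.75  0.    0.38  1.84 -0.    1.3  -0.14]
rotvec [-0.0076  0.0027 -0.0008] shift now-frame [0.2006 0.0046 0.0633] shift goal-frame [0.2004 0.0043 0.0639]
```

```bash
python3 -m creep '[0.0334,0,0.0106,0,0,0, 0.0334,0,0.0106,0,0,0, 0.0334,0,0.0106,0,0,0, 0.0334,0,0.0106,0,0,0, 0.0334,0,0.0106,0,0,0, 0.0334,0,0.0106,0,0,0, 0,0,0,0,0,0, 0,0,0,0,0,0]'
python3 - <<'E'
from h import *
goto([.5856,-.0402,.295],13)
for c in["wrist","top","scene"]:
  p=bot.grab_frame(c); f=p["frame"]
  if c=="scene": f=cv2.resize(f[120:300,220:420],None,fx=3.3,fy=3.3)
  cv2.imwrite(f"pics/{c}4.png",f); w=cloud(p)
  np.save(f"{c}4.npy",w)
  for n in ["tin","station"]:
    for d in bot.regions_of(p,n):
      q=w[d["mask"]]; q=q[~np.isnan(q[:,0])]
      k=q[np.abs(q[:,2]-(.275 if n=="tin" else .14))<.005]
      if len(k)>20: print(c,n,round(d["confidence"],2),np.round(d["bbox"]),len(k),rect(k))
E
```

```text
time_s: 15.08
tcp_pos: [0.5843, -0.0428, 0.2937]
orientation: [-0.552, 0.554, -0.44, 0.441]
ft_force: [-0.8, -0.5, -2.5]
opening: 0.0398
t 15.08 tcp [ 0.5843 -0.0428  0.2937] x [ 0.224 -0.975  0.002] y [-0.001 -0.002 -1.   ] z [ 0.975  0.224 -0.001] zyaw 12.92 F [-0.8 -0.5 -2.5] T [0.01 0.08 0.05] open 0.0398 q [-0.49  0.22  0.57  1.65 -0.12  1.31  0.33]
rotvec [ 0.0012 -0.0014  0.0021] shift now-frame [-0.0022 -0.0013  0.0018] shift goal-frame [-0.0022 -0.0013  0.0018]
wrist tin 0.72 [319. 244.  91. 133.] 5315 ((582.9002075195312, -32.561256408691406), (39.74153137207031, 40.23088073730469), 12.701767921447754)
wrist station 0.82 [331. 146. 129. 134.] 596 ((577.6400146484375, -2.8948593139648438), (49.383140563964844, 7.602602958679199), 13.033186912536621)
wrist station 0.31 [485. 184. 136.  76.] 361 ((716.7774047851562, 11.28663444519043), (50.60780715942383, 21.40140724182129), 76.98432922363281)
top station 0.61 [393. 135.  53.  42.] 81 ((773.7876586914062, -247.55426025390625), (48.45399856567383, 85.04336547851562), 1.3412442207336426)
scene tin 0.93 [310. 198.  20.  37.] 145 ((588.8478393554688, -52.01605987548828), (38.75984191894531, 36.592864990234375), 10.300640106201172)
scene station 0.84 [316. 232.  71.  60.] 88 ((585.6080322265625, -43.615135192871094), (50.947044372558594, 83.17774963378906), 13.57689380645752)
scene station 0.57 [338. 336.  89.  66.] 166 ((773.9575805664062, -251.53475952148438), (84.01817321777344, 49.98011779785156), 89.76654815673828)
```

View pics/scene4.png

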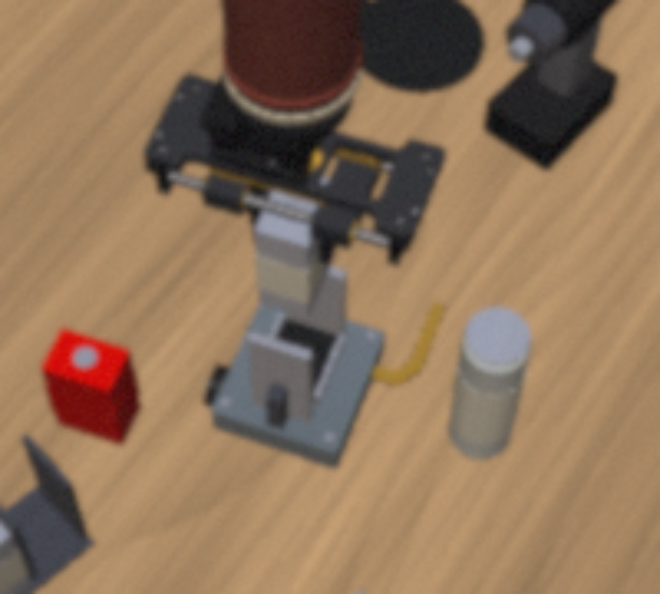

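View pics/wrist4.png

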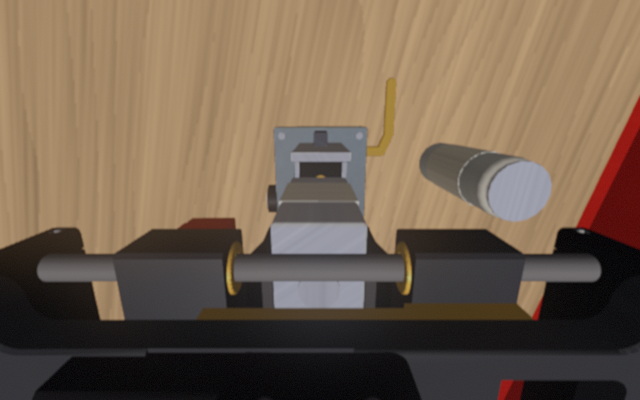

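Wrist view: the near cheek at (321,156) puts the station centre at (0.5862, -0.0399) with yaw 13.0°. I'll make a small correction and descend.

```bash
python3 -m creep '[-0.0024,0,0.0025,0,-0.001,0, 0,0,0,0,0,0, 0,0.02,0,0,0,0, 0,0.015,0,0,0,0, 0,0,0,0,0,0]'
python3 - <<'E'
from h import *
goto([.5862,-.0399,.185],13)
E
```

```text
time_s: 15.95
tcp_pos: [0.5852, -0.0368, 0.2574]
orientation: [-0.554, 0.555, -0.439, 0.438]
ft_force: [-1.0, 0.7, -4.1]
opening: 0.0396
t 15.95 tcp [ 0.5852 -0.0368  0.2574] x [ 0.229 -0.973  0.   ] y [-0.002 -0.001 -1.   ] z [ 0.973  0.229 -0.003] zyaw 13.26 F [-1.   0.7 -4.1] T [-0.06  0.14 -0.04] open 0.0396 q [-0.49  0.25  0.56  1.69 -0.14  1.24  0.34]
rotvec [0.0026 0.0046 0.0003] shift now-frame [0.0032 0.0724 0.0004] shift goal-frame [0.0032 0.0724 0.0002]
```

```bash
python3 -m creep '[0.0025,0,0.0003,0,0.004,0, 0,0,0,0,0,0, 0,0,0,0,0,0]'
python3 - <<'E'
from h import *
goto([.5862,-.0399,.185],13)
p=bot.grab_frame("wrist"); w=cloud(p); cv2.imwrite("pics/w5.png",p["frame"])
for n in ["tin","station"]:
    for d in bot.regions_of(p,n):
      q=w[d["mask"]]; q=q[~np.isnan(q[:,0])]
      for zz in (.14,.237):
        k=q[np.abs(q[:,2]-zz)<.005]
        if len(k)>50: print(n,round(d["confidence"],2),np.round(d["bbox"]),zz,len(k),rect(k))
st()
E
```

```text
time_s: 16.2
tcp_pos: [0.588, -0.04, 0.2615]
orientation: [0.554, -0.553, 0.439, -0.441]
ft_force: [-1.0, 0.9, -2.6]
opening: 0.0401
t 16.2 tcp [ 0.588  -0.04    0.2615] x [ 0.225 -0.974  0.001] y [ 0.004 -0.001 -1.   ] z [0.974 0.225 0.003] zyaw 12.97 F [-1.   0.9 -2.6] T [-0.03  0.04  0.  ] open 0.0401 q [-0.49  0.25  0.57  1.69 -0.14  1.25  0.34]
rotvec [-0.0034 -0.0004  0.0013] shift now-frame [-0.0006  0.0765 -0.002 ] shift goal-frame [-0.0005  0.0765 -0.0017]
tin 0.75 [318. 245.  93. 133.] 0.237 4603 ((586.4483642578125, -29.748079299926758), (40.119441986083984, 40.248172760009766), 12.785202980041504)
station 0.57 [327. 149. 141. 152.] 0.14 802 ((578.0440063476562, -5.333325386047363), (49.83871841430664, 12.731254577636719), 12.724300384521484)
t 16.35 tcp [ 0.5877 -0.0397  0.2611] x [ 0.225 -0.974  0.001] y [ 0.003 -0.    -1.   ] z [0.974 0.225 0.003] zyaw 13.0 F [ 0.2 -0.3 -2.7] T [-0.05  0.01 -0.01] open 0.0399 q [-0.49  0.25  0.57  1.69 -0.14  1.25  0.34]
```

View pics/w5.png

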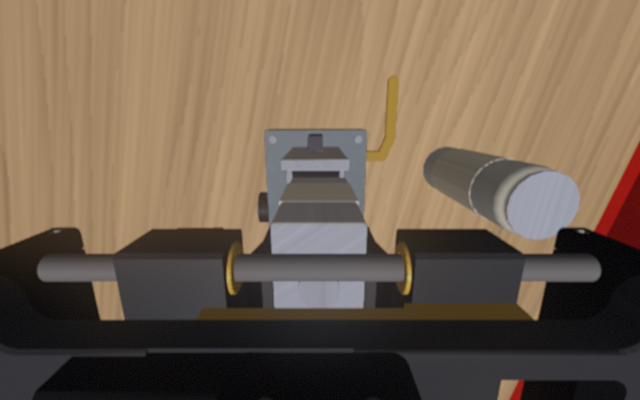

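The tin sits about 2 mm too far along station x (tin centre column 318, cheek 315). I'll shift z by -2 mm and go down.

```bash
python3 -m creep '[0,0,-0.0018,-0.003,0,0, 0,0.02,0,0,0,0, 0,0.02,0,0,0,0, 0,0.015,0,0,0,0, 0,0,0,0,0,0, 0,0,0,0,0,0]'
python3 - <<'E'
from h import *
goto([.5862,-.0399,.185],13)
E
```

```text
time_s: 16.85
tcp_pos: [0.5853, -0.0401, 0.2052]
orientation: [-0.552, 0.554, -0.441, 0.44]
ft_force: [0.2, 0.3, -2.1]
opening: 0.0399
t 16.85 tcp [ 0.5853 -0.0401  0.2052] x [ 0.225 -0.974  0.001] y [-0.002 -0.001 -1.   ] z [ 0.974  0.225 -0.003] zyaw 13.0 F [ 0.2  0.3 -2.1] T [-0.09 -0.   -0.03] open 0.0399 q [-0.47  0.29  0.56  1.76 -0.17  1.14  0.36]
rotvec [0.0026 0.0001 0.0009] shift now-frame [-0.      0.0202  0.001 ] shift goal-frame [0.     0.0202 0.001 ]
```

```bash
python3 -m creep '[0,0.01,0.0008,0,0,0, 0,0.008,0,0,0,0, 0,0,0,0,0,0, 0,0,0,0,0,0]'
python3 - <<'E'
from h import *
goto([.5862,-.0399,.16],13)
p=bot.grab_frame("scene"); cv2.imwrite("pics/s6.png",cv2.resize(p["frame"][150:270,250:400],None,fx=5,fy=5,interpolation=cv2.INTER_CUBIC))
E
```

```text
time_s: 17.18
tcp_pos: [0.5862, -0.0399, 0.1871]
orientation: [-0.553, 0.554, -0.44, 0.44]
ft_force: [0.2, -0.7, -3.6]
opening: 0.04
t 17.18 tcp [ 0.5862 -0.0399  0.1871] x [ 0.225 -0.974  0.001] y [-0.002 -0.001 -1.   ] z [ 0.974  0.225 -0.002] zyaw 13.01 F [ 0.2 -0.7 -3.6] T [-0.07  0.09 -0.  ] open 0.04 q [-0.47  0.31  0.55  1.77 -0.18  1.11  0.37]
rotvec [0.002  0.0001 0.0009] shift now-frame [-0.      0.0271  0.0001] shift goal-frame [-0.      0.0271  0.    ]
```

View pics/s6.png

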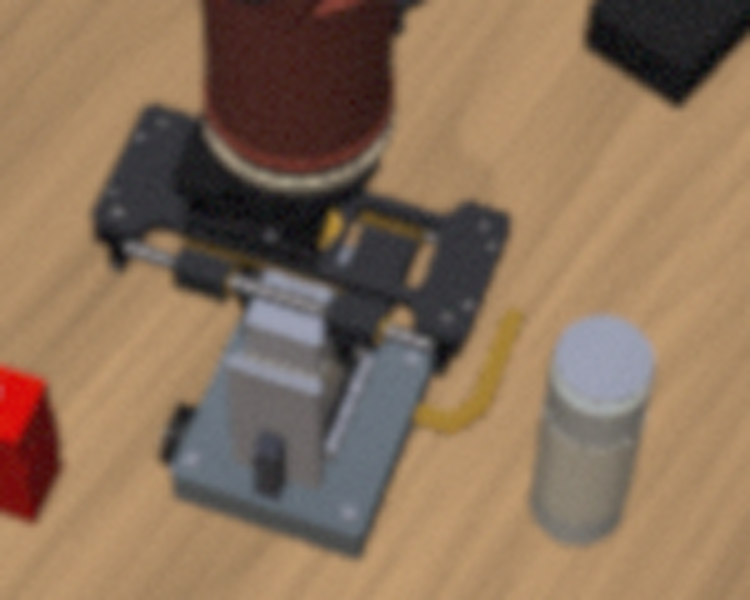

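The tin is between the cheeks (crop px 280,340) and upright. Next I'll press in small steps and watch the force.

```bash
python3 -m creep '[0,0.006,0,0,0,0, 0,0.004,0,0,0,0, 0,0,0,0,0,0, 0,0,0,0,0,0]'
python3 -m creep '[0,0.004,0,0,0,0, 0,0,0,0,0,0, 0,0,0,0,0,0]'
python3 - <<'E'
from h import *
st()
E
```

```text
time_s: 17.57
tcp_pos: [0.5862, -0.04, 0.177]
orientation: [-0.553, 0.554, -0.44, 0.44]
ft_force: [0.3, -0.5, -2.5]
opening: 0.0397
time_s: 17.82
tcp_pos: [0.5867, -0.04, 0.1738]
orientation: [-0.553, 0.554, -0.44, 0.44]
ft_force: [-0.6, 0.1, 2.4]
opening: 0.0397
t 17.82 tcp [ 0.5867 -0.04    0.1738] x [ 0.225 -0.974  0.001] y [-0.    -0.001 -1.   ] z [ 0.974  0.225 -0.   ] zyaw 13.0 F [-0.6  0.1  2.4] T [-0.05  0.08 -0.02] open 0.0397 q [-0.46  0.33  0.55  1.78 -0.19  1.08  0.38]
```

```bash
python3 -m creep '[0,0.004,0,0,0,0, 0,0.004,0,0,0,0, 0,0,0,0,0,0, 0,0,0,0,0,0]'
python3 -m creep '[0,0.003,0,0,0,0, 0,0.002,0,0,0,0, 0,0,0,0,0,0, 0,0,0,0,0,0]'
python3 -m creep '[0,0.002,0,0,0,0, 0,0,0,0,0,0, 0,0,0,0,0,0]'
```

```text
time_s: 18.15
tcp_pos: [0.5869, -0.0401, 0.1657]
orientation: [-0.553, 0.554, -0.44, 0.441]
ft_force: [-1.3, -0.4, 7.6]
opening: 0.0395
time_s: 18.48
tcp_pos: [0.5869, -0.04, 0.161]
orientation: [-0.553, 0.554, -0.44, 0.44]
ft_force: [-1.7, 0.2, 9.1]
opening: 0.0393
time_s: 18.73
tcp_pos: [0.5869, -0.0401, 0.16]
orientation: [-0.553, 0.553, -0.44, 0.44]
ft_force: [-5.9, 0.9, 18.1]
opening: 0.0403
```

```bash
python3 -m creep '[0,0.001,0,0,0,0, 0,0,0,0,0,0, 0,0,0,0,0,0, 0,0,0,0,0,0, 0,0,0,0,0,0, 0,0,0,0,0,0, 0,0,0,0,0,0, 0,0,0,0,0,0, 0,0,0,0,0,0, 0,0,0,0,0,0]'
python3 - <<'E'
from h import *
st()
p=bot.grab_frame("scene"); w=cloud(p); cv2.imwrite("pics/s7.png",cv2.resize(p["frame"][150:270,250:400],None,fx=5,fy=5,interpolation=cv2.INTER_CUBIC))
p=bot.grab_frame("wrist");cv2.imwrite("pics/w7.png",p["frame"]); w=cloud(p)
k=w[230:262,290:345].reshape(-1,3); print(np.nanmedian(k,0))
E
python3 -m creep '[0,0,0,0,0,0, 0,0,0,0,0,0, 0,0,0,0,0,0, 0,0,0,0,0,0, 0,0,0,0,0,0, 0,0,0,0,0,0]'
```

```text
time_s: 19.57
tcp_pos: [0.5869, -0.0402, 0.1599]
orientation: [0.553, -0.553, 0.44, -0.44]
ft_force: [-9.5, 0.5, 27.1]
opening: 0.04
t 19.57 tcp [ 0.5869 -0.0402  0.1599] x [ 0.225 -0.974  0.   ] y [ 0.001 -0.    -1.   ] z [0.974 0.225 0.001] zyaw 12.99 F [-9.5  0.5 27.1] T [-0.03  2.6  -0.01] open 0.04 q [-0.46  0.34  0.54  1.8  -0.2   1.06  0.39]
[ 0.58151462 -0.01692352  0.1401515 ]
time_s: 20.17
tcp_pos: [0.5869, -0.0402, 0.16]
orientation: [0.553, -0.553, 0.44, -0.44]
ft_force: [-10.5, 1.3, 27.7]
opening: 0.0396
```

View pics/s7.png

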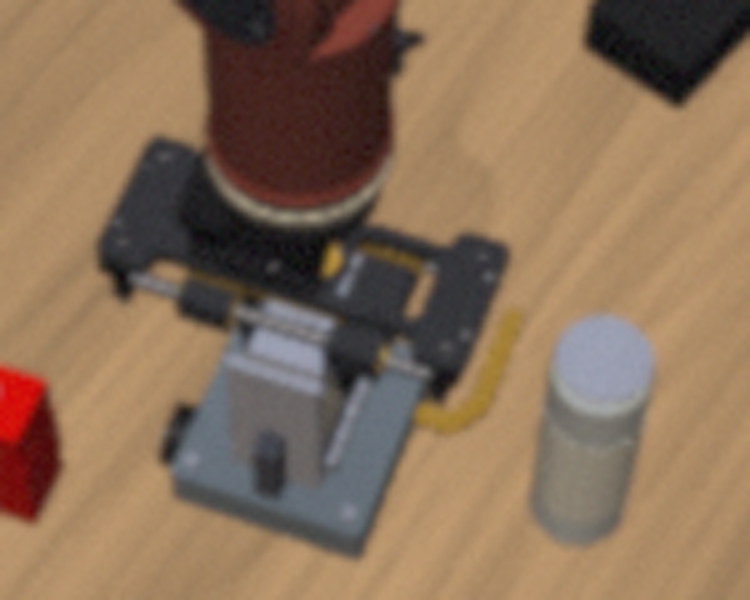

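View pics/w7.png

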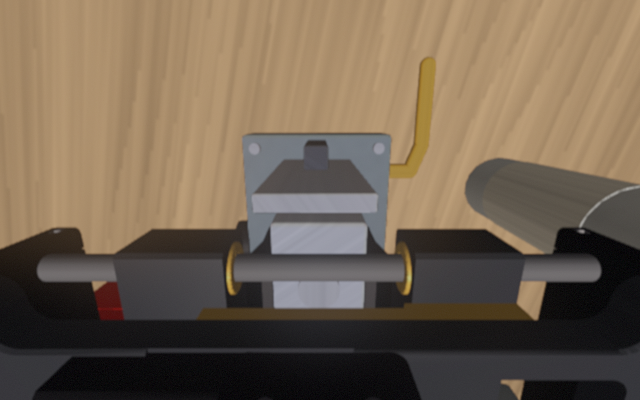

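The tin top is at z=0.140, flush with the cheek tops (wrist px (318,235)). The wrist force has been 27 N for over a second, so the pad is fully depressed. I'll lift straight out.

```bash
python3 -m creep '[0,-0.004,0,0,0,0, 0,-0.008,0,0,0,0, 0,-0.012,0,0,0,0, 0,-0.02,0,0,0,0, 0,-0.025,0,0,0,0, 0,-0.03,0,0,0,0, 0,-0.03,0,0,0,0, 0,-0.02,0,0,0,0, 0,0,0,0,0,0]'
python3 - <<'E'
from h import *
goto([.466,.332,.30],82)
p=bot.grab_frame("wrist");cv2.imwrite("pics/w8.png",p["frame"])
w=cloud(p); k=w[230:250,300:335].reshape(-1,3); print(np.nanmedian(k,0))
E
```

```text
time_s: 20.92
tcp_pos: [0.5877, -0.0401, 0.3107]
orientation: [0.554, -0.552, 0.439, -0.442]
ft_force: [0.7, -0.0, -2.2]
opening: 0.0396
t 20.92 tcp [ 0.5877 -0.0401  0.3107] x [ 0.225 -0.974  0.001] y [ 0.005 -0.    -1.   ] z [0.974 0.225 0.004] zyaw 12.99 F [ 0.7 -0.  -2.2] T [-0.1  -0.03  0.02] open 0.0396 q [-0.5   0.21  0.58  1.62 -0.12  1.34  0.32]
rotvec [-0.003  -1.2044  0.0039] shift now-frame [-0.39   0.01  -0.035] shift goal-frame [-0.1723  0.0107  0.3516]
[ 0.58291184 -0.01778058  0.29045641]
```

```bash
python3 -m creep '[-0.039,0,-0.0035,0,0,0, -0.039,0,-0.0035,0,0,0, -0.039,0,-0.0035,0,0,0, -0.039,0,-0.0035,0,0,0, -0.039,0,-0.0035,0,0,0, -0.039,0,-0.0035,0,0,0, -0.039,0,-0.0035,0,0,0, -0.039,0,-0.0035,0,0,0, -0.039,0,-0.0035,0,0,0, -0.039,0,-0.0035,0,0,0]'
python3 -m creep '[0,0,0,0,-0.12,0, 0,0,0,0,-0.12,0, 0,0,0,0,-0.12,0, 0,0,0,0,-0.12,0, 0,0,0,0,-0.12,0, 0,0,0,0,-0.12,0, 0,0,0,0,-0.12,0, 0,0,0,0,-0.12,0, 0,0,0,0,-0.12,0, 0,0,0,0,-0.12,0]'
python3 - <<'E'
from h import *
goto([.468,.333,.128],82)
for c in ["wrist","scene"]:
  p=bot.grab_frame(c);cv2.imwrite(f"pics/{c}9.png",p["frame"]); w=cloud(p)
  for n in ["mat","impact_wrench"]:
    for d in bot.regions_of(p,n):
      q=w[d["mask"]]; q=q[~np.isnan(q[:,0])]; print(c,n,round(d["confidence"],2),np.round(d["bbox"]),rect(q), np.round(q.min(0),3),np.round(q.max(0),3))
E
```

```text
time_s: 21.8
tcp_pos: [0.4629, 0.3336, 0.3041]
orientation: [-0.552, 0.555, -0.44, 0.44]
ft_force: [1.2, 0.3, -1.8]
opening: 0.0396
time_s: 22.63
tcp_pos: [0.4639, 0.3319, 0.3038]
orientation: [-0.704, 0.707, -0.05, 0.047]
ft_force: [0.1, -0.2, -3.6]
opening: 0.0396
t 22.63 tcp [0.4639 0.3319 0.3038] x [ 0.991 -0.137 -0.003] y [-0.004 -0.004 -1.   ] z [ 0.137  0.991 -0.004] zyaw 82.11 F [ 0.1 -0.2 -3.6] T [-0.    0.02 -0.02] open 0.0396 q [-0.87  0.17  0.2   1.65 -0.03  1.33  0.76]
rotvec [ 0.004   0.0019 -0.0032] shift now-frame [0.0045 0.1758 0.0024] shift goal-frame [0.0039 0.1758 0.0017]
wrist mat 0.83 [324. 169.  94.  81.] ((453.8481750488281, 340.6541748046875), (128.60980224609375, 94.23265838623047), 74.07661437988281) [ 0.406  0.271 -0.001] [0.515 0.401 0.252]
scene mat 0.78 [348. 131.  38.  34.] ((469.2763671875, 332.2945251464844), (124.73213195800781, 126.5721206665039), 80.29963684082031) [ 0.408  0.268 -0.006] [0.534 0.396 0.012]
scene impact_wrench 0.59 [388. 137.  48.  70.] ((619.5543823242188, 332.8854064941406), (95.12385559082031, 182.43402099609375), 8.572879791259766) [ 0.567  0.24  -0.005] [0.663 0.425 0.198]
```

View pics/scene9.png

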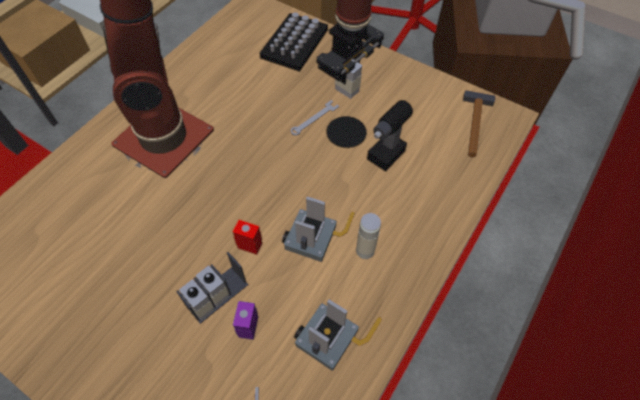

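View pics/wrist9.png

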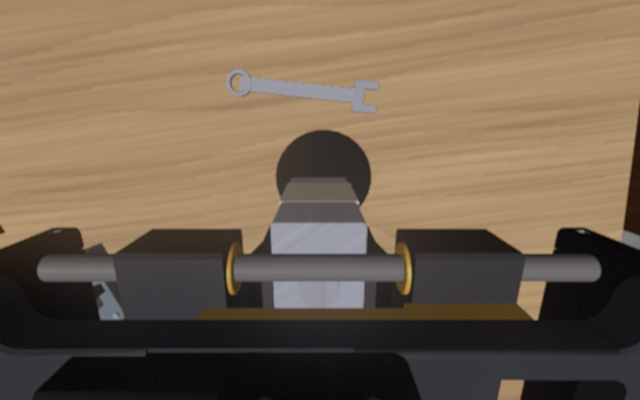

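The rack bay is empty, the mat is at wrist (323,175), and the tin hangs above it. I'll descend onto the mat.

```bash
python3 -m creep '[0.0045,0.03,0.002,0.003,0,-0.003, 0,0.035,0,0,0,0, 0,0.035,0,0,0,0, 0,0.035,0,0,0,0, 0,0.025,0,0,0,0, 0,0.01,0,0,0,0, 0,0,0,0,0,0, 0,0,0,0,0,0]'
python3 - <<'E'
from h import *
goto([.468,.333,.124],82)
E
```

```text
time_s: 23.6
tcp_pos: [0.47, 0.3341, 0.1368]
orientation: [0.706, -0.705, 0.05, -0.052]
ft_force: [-0.5, 0.1, -2.1]
opening: 0.0396
t 23.6 tcp [0.47   0.3341 0.1368] x [ 0.99  -0.144  0.002] y [ 0.003  0.001 -1.   ] z [0.144 0.99  0.002] zyaw 81.7 F [-0.5  0.1 -2.1] T [ 0.07 -0.04 -0.02] open 0.0396 q [-0.85  0.32  0.19  1.83 -0.07  1.    0.79]
rotvec [-0.0019 -0.0052  0.0025] shift now-frame [-0.0019  0.0128 -0.0014] shift goal-frame [-0.0019  0.0128 -0.0013]
```

```bash
python3 -m creep '[0,0.006,0,0,0,0, 0,0.003,0,0,0,0, 0,0,0,0,0,0]'
python3 -m creep '[0,0.002,0,0,0,0, 0,0,0,0,0,0]'
python3 -m creep '[0,0.001,0,0,0,0, 0,0,0,0,0,0]'
```

```text
time_s: 23.85
tcp_pos: [0.4699, 0.334, 0.1275]
orientation: [0.706, -0.704, 0.05, -0.052]
ft_force: [-0.5, -0.4, -3.1]
opening: 0.0398
time_s: 24.02
tcp_pos: [0.4698, 0.3339, 0.1252]
orientation: [0.706, -0.705, 0.05, -0.052]
ft_force: [-0.6, 0.1, -3.6]
opening: 0.0397
time_s: 24.18
tcp_pos: [0.4698, 0.3339, 0.1241]
orientation: [0.706, -0.705, 0.05, -0.052]
ft_force: [-0.0, 1.0, -2.5]
opening: 0.0397
```

```bash
python3 -m creep '[0,0.001,0,0,0,0, 0,0,0,0,0,0]'
```

```text
time_s: 24.35
tcp_pos: [0.4699, 0.3339, 0.1241]
orientation: [0.706, -0.705, 0.05, -0.052]
ft_force: [-2.9, -1.8, 7.9]
opening: 0.0401
```

```bash
python3 -m creep '[0,0,0,0,0,0, 0,0,0,0,0,0, 0,0,0,0,0,0, 0,0,0,0,0,0, 0,0,0,0,0,0, 0,0,0,0,0,0, 0,-0.01,0,0,0,0, 0,-0.03,0,0,0,0, 0,-0.035,0,0,0,0, 0,-0.035,0,0,0,0]' 0.087 40
python3 -m creep '[0,-0.035,0,0,0,0, 0,-0.03,0,0,0,0, 0,0,0,0,0,0, -0.025,0,0,0,0,0, 0,0,0,0,0,0, 0,0,0,0,0,0]'
python3 - <<'E'
from h import *
st()
for c in ["wrist","scene","top"]:
  p=bot.grab_frame(c);cv2.imwrite(f"pics/{c}10.png",p["frame"]); w=cloud(p)
  for n in ["tin","mat","spanner","spray_can","impact_wrench","spout_tin_a"]:
    for d in bot.regions_of(p,n):
      q=w[d["mask"]]; q=q[~np.isnan(q[:,0])]
      if n=="tin": q=q[np.abs(q[:,2]-.104)<.006]
      if len(q)>30: print(c,n,round(d["confidence"],2),np.round(d["bbox"]),rect(q),np.round(q.max(0),3))
E
```

```text
time_s: 25.18
tcp_pos: [0.4691, 0.3333, 0.2347]
orientation: [0.706, -0.705, 0.05, -0.051]
ft_force: [1.0, 1.4, 0.7]
opening: 0.0864
time_s: 25.68
tcp_pos: [0.4436, 0.3377, 0.2987]
orientation: [0.706, -0.704, 0.049, -0.051]
ft_force: [0.2, -0.2, 0.6]
opening: 0.0869
t 25.68 tcp [0.4436 0.3377 0.2987] x [ 0.99  -0.142  0.002] y [ 0.003  0.002 -1.   ] z [0.142 0.99  0.003] zyaw 81.86 F [ 0.2 -0.2  0.6] T [ 0.03 -0.06  0.01] open 0.0869 q [-0.9   0.14  0.18  1.7  -0.03  1.31  0.72]
wrist tin 0.65 [318. 210.  39.  72.] ((469.9709167480469, 333.6304931640625), (39.79219055175781, 59.0308723449707), 82.61064147949219) [0.501 0.357 0.107]
wrist mat 0.69 [321. 188.  96.  87.] ((466.4848937988281, 336.8522644042969), (128.82077026367188, 120.66788482666016), 78.99750518798828) [0.531 0.401 0.007]
wrist spanner 0.72 [300. 110. 154.  39.] ((354.0133972167969, 324.1949462890625), (191.67489624023438, 38.4403190612793), 75.39203643798828) [0.395 0.419 0.011]
wrist spanner 0.38 [320. 190.  98.  90.] ((466.2862548828125, 337.7994384765625), (130.84005737304688, 119.80675506591797), 80.386863708496
[... 2578 characters left out ...]
447266), 81.50305938720703) [0.362 0.326 0.014]
top spray_can 0.59 [319. 144.  17.  28.] ((755.6105346679688, 13.962614059448242), (102.97502899169922, 50.691471099853516), 9.041585922241211) [0.807 0.04  0.172]
top impact_wrench 0.88 [217. 182.  49.  32.] ((635.7626953125, 341.661865234375), (197.30078125, 102.6834716796875), 82.73072052001953) [0.694 0.438 0.201]
top spout_tin_a 0.84 [426. 227.  23.  28.] ((483.9479064941406, -314.59429931640625), (49.08815002441406, 85.0767593383789), 68.1571273803711) [ 0.514 -0.284  0.126]
top spout_tin_a 0.65 [443. 231.  17.  23.] ((463.65277099609375, -366.6015930175781), (61.70793914794922, 59.96408462524414), 75.6837387084961) [ 0.496 -0.329  0.125]
```

View pics/scene10.png

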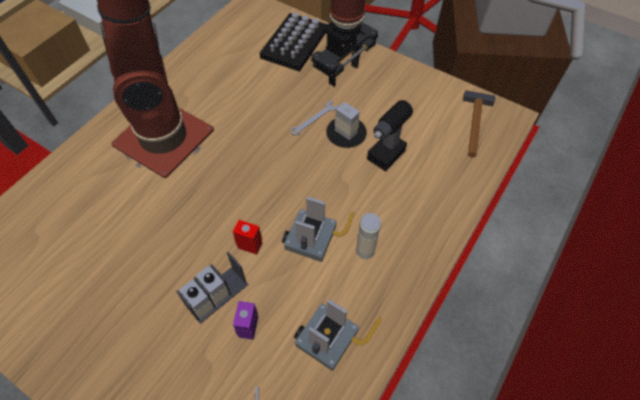

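View pics/wrist10.png

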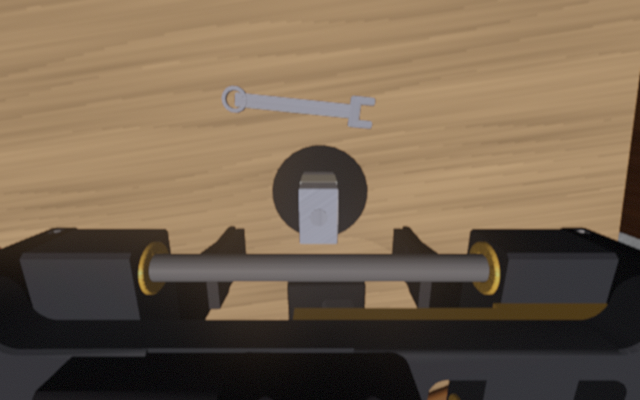

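The tin stands upright at the centre of the mat: tin (0.470, 0.3335), mat (0.471, 0.334), scene px (347,121). Everything else is where it was. Handing in.

```bash
python3 -c "
from rig import bot
print(bot.job_done())"
```

```text
the job is handed in; nothing more can be done
None
```

The job was handed in at about 26 s with every step done; no verdict was reported.

- **Regrasp:** I lifted the spoutless tin out of the rack by its narrow ends, stood it on the bench, turned the gripper 90° and took it by its broad faces.
- **Pressing:** In the left-hand station I pressed it down for over a second. The tin top read z = 0.140, level with the cheek tops, with about 27 N on the wrist, so I took the pad as fully depressed. I didn't read the pad's travel directly. The wrist also showed about 10 N sideways during the hold.
- **Placing:** I stood it on the mat and let go. The last pictures put it upright at (0.470, 0.3335), within about 2 mm of the mat's centre. The gripper was raised clear and touching nothing.

**Last checks:** The bystanders and the look-alikes appear where they were. The scene camera placed the tin about 3 mm lower in y than the wrist camera. That matches the offset it showed throughout and is well inside the mat's margin. The top view did not detect the tin. Some network outlines of the wrench, the mat and the spray can were loose, so for those I relied on the pictures.

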